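# Build up the label stand's spacer stack

### The arm

A 6-joint arm with a two-finger parallel gripper is mounted at the origin on the work surface. World frame = base frame: x ahead of the robot, y to its left, z up, the work surface at z = 0. Lengths are in m, angles in rad, forces in N, time in s.
With the tool pointing down it reaches from about 0.25 to 0.775 m from the base axis. Payload 4 kg.
Tool frame: the origin (TCP) lies between the finger pads; the fingertips stand 14 mm ahead of it and the grasp point (between the pads) lies 5 mm behind it (robot.nose_length is the distance from the TCP to the fingertips, in m); z points along the fingers, y is the direction in which the jaws open and shut (so a half turn about z gives the same grasp; the last joint's range is limited). The gripper opens to 94 mm and grips with 3 to 60 N. Pads are 16 mm wide; open, the fingers measure 119 mm over their backs; the gripper's body (75 mm by 177 mm) begins 78 mm behind the grasp point.
Start: joints at [1.117, 0.087, 1.371, -0, 1.684, -0.103], TCP at [0.189, 0.517, 0.22] pointing down, gripper open.
Joint ranges: [-3.1, 3.1], [-0.76, 2.03], [0.27, 2.55], [-1.08, 4.22], [0.17, 2.65], [-2.57, 2.57]. Speed limits (rad/s): [2.79, 2.79, 3.14, 3.14, 3.14, 3.14].

### API

Orientations are given as [roll, pitch, yaw] about the fixed x, y, z axes, in that order (R = Rz(yaw) Ry(pitch) Rx(roll)).
In Python, from bench import robot, eyes, finder gives the robot as it stands.
- The arm moves only by the tool play_rows, never from a script. Its argument "rows" is a list of rows, each an object with "linear": the shift along the tool's x, y, z in cm, a list of three; "spin": the turn about the tool's z in degrees. A call has 1 to 12 rows; each row shifts and turns the commanded pose from where the row before left it, along the tool's axes as they then stand; what a row does not reach is not made up. A row lasts 1/12 s, in which the tool goes at most 41.7 mm and 7.16 degrees, less where a joint would pass 70% of its speed; a pose out of reach is approached as far as the arm can. A call with a gripper value outside its range is refused whole. "claw" is the finger opening in cm, from 0 to 9.4, set as the call begins (left out, the last holds). The fingers move at their own pace and stop on an object; the grip force is fixed at half the most. Time passes only in rows, so rows that do not move let the fingers close. It gives the time, the measured TCP pose, the force and the opening at its end, in the units of the state.
- robot.get_obs(): the state, without advancing time (a new reading comes with each control period).
- eyes.snapshot(name): name is "side" or "top" or "wrist"; returns a dict with "frame" (480x640x3 uint8, red, green, blue), "fx", "fy", "cx", "cy" (pixels), "rvec" (rotation vector, rad) and "tvec" (3), from world to camera coordinates, as OpenCV has them; the wrist camera has in their place "mount" (4x4, takes a point from camera to tool coordinates, whose origin is the TCP and whose axes are the flange's). Camera axes: x right, y down, z forward; pixel columns grow to the right and rows downward; lengths in m; the calibration is good to about 2 mm. A picture is of the moment at which its call begins: read the wrist's pose just before it. There is no depth.
- robot.close_job(): hands the job in, once; it reports no verdict.
Trained networks look in a picture, given as the dict that the camera call returned (one of the last four; its "shot" number tells which), for a name from the list of things; names that differ only in an ending like _2 or _b are one class to them, and where a whole thing is asked for, a point or a joint stands for the part that bears it (a point fixed in the world has none). Each returns a list of dicts, best first, with "conf" (0 to 1); they miss things now and then, are a little off and sometimes report something else, mostly with a low value. They report only what shows in the picture. A call takes as long as a camera call. They do not tell look-alikes from the thing itself.
- finder.silhouettes(picture, name): "pixels" (480x640 bool, what is visible of it) and "box" ([centre column, centre row, width, height] in pixels, round what is visible of it).
The state is a dict: "time": time; "joint_positions": joint angles; "qvel": joint speeds; "joint_torque": joint torques, N m; "tool_pos": TCP position; "ee_rot": TCP orientation; "wrist_force": force on the tool from outside, world axes, zero at the start; "wrist_torque": the same for the moment, N m; "width": finger opening in m.
Only numpy, scipy, OpenCV 4.12 (cv2) and the standard library are available. Lean on these libraries where they do the work, as an engineer would, in place of code of your own. Each camera call takes 0.05 s, during which the arm holds its last target. There are 200 camera calls.

### The job

Thread the three spacer collars onto the upright spindle of the label-roll stand in order of thickness: the thick grey one first, then the blue one, then the thin yellow one on top, each lowered gently, not dropped, and let go once it lies flat on what is below. Only when all three are on, press the whole stack down until the orange carrier under it sits fully home on the black foot, never loading the stand with more than 25 N, then let go. Leave the other things on the desk where they are.

Things in the scene. Friction and masses are not known exactly. Their poses are not given: they have to be found in the camera images.
- thick_collar: Grey plastic ring, outside diameter 64 mm, bore 26 mm, 24 mm thick, about 85 g, lying flat on the desk. Origin: centre of its underside, z up along its axis.
- middle_collar: Blue plastic ring, outside diameter 56 mm, bore 26 mm, 18 mm thick, about 50 g, lying flat on the desk. Origin: centre of its underside, z up.
- thin_collar: Yellow plastic ring, outside diameter 48 mm, bore 26 mm, 14 mm thick, about 25 g, lying flat on the desk. Origin: centre of its underside, z up.
- stand: Fixed label-roll stand let into the desk: round black foot of 116 mm diameter, standing 24 to 40 mm proud of the desk, with an upright steel spindle. Origin: centre of the foot's upper face, z up.
- spindle_middle (a point): Point 95 mm above the foot's centre, level with the spindle's flat top. The rigid spindle, 24 mm diameter, rim bevelled 1.5 mm, is clamped on a cross slide, so its axis stands off this point by an unmeasured amount, up to 4 mm each way in x and in y, different each time, fixed in use. A collar has only 1 mm of play all round: the spindle must be found by feel or by looking closely.
- carrier (a joint): Travel (m) of the orange carrier disc, 72 mm across, 6 mm thick, round the spindle, on which the collars come to lie. 0: fully up, its top 26 mm above the foot. 0.020: home, top 6 mm above the foot, a hard stop. Starts between 0 and 0.006. A friction brake holds it anywhere; it gives way downward at about 8 N (a little more when pushed faster).
- label_roll: Bystander: roll of paper labels standing on end, 90 mm across, 50 mm high, origin at the centre of its underside.
- spare_core: Bystander: brown cardboard roll core, 52 mm across, 30 mm high, thin walled; not one of the collars. Origin at the centre of its underside.
- marker: Bystander: blue marker pen with a black cap, 118 mm long, 18 mm thick, lying along its own x; origin under its middle.
- sanitiser: Bystander: hand-sanitiser bottle, 60 mm across, 150 mm high, origin at the centre of its underside.
- mouse: Bystander: grey computer mouse on a black mat, 105 x 60 x 26 mm, origin under its middle.
- stapler: Bystander: red stapler, 130 x 36 x 53 mm, along its own x; origin under its middle.
Mind the look-alikes: they are no part of the job. Several things have the shape of the thin_collar; the one meant has the colours described above.

How it is judged:
By the outcome, as a careful person would: the job done as asked, in the order asked, and still so for the second after the job is handed in, with the robot touching nothing.
It also fails if it takes over 72 s, if anything falls off the work surface, if the arm or the gripper's body presses on something with over 40 N, if the wrist force passes 120 N, or if a joint passes its speed limit or range.

## Working session

There is one attempt and no reset: what is moved stays moved. The work goes in short steps, Python scripts to look and compute and a tool call to move; the robot and the scene stay as the last step left them, time stands still between calls to the robot, and variables do not carry over. Pictures are saved under pics/ and viewed, about 8 in all and at most 12, crops included, and the job is handed in when it is done.

Besides the shell and the picture viewer there is one more tool, called after "Call:" as name([rows], argument=value, ...), one row to a line, values as JSON. play_rows: Moves the arm, as the interface text tells. Its arguments: {"type":"object","properties":{"rows":{"type":"array"},"claw":{"type":"number"}},"required":["rows"]}

```bash
ls; mkdir -p pics
cat > h.py <<'E'
import numpy as np, cv2
from scipy.spatial.transform import Rotation as R
from bench import robot, eyes, finder
def cam(p):
    """camera pose: Rwc, origin in world for picture p (wrist: pass p['T'])"""
    if 'mount' in p:
        T=p['T']@np.array(p['mount']); return T[:3,:3],T[:3,3]
    Rm=cv2.Rodrigues(np.array(p['rvec'],float))[0]; return Rm.T,-Rm.T@np.array(p['tvec'],float).ravel()
def snap(n):
    o=robot.get_obs(); p=eyes.snapshot(n)
    T=np.eye(4);T[:3,:3]=R.from_euler('xyz',o['ee_rot']).as_matrix();T[:3,3]=o['tool_pos'];p['T']=T
    return p
def ray(p,u,v,z):
    Rw,o=cam(p); d=Rw@np.array([(u-p['cx'])/p['fx'],(v-p['cy'])/p['fy'],1.])
    return o+d*(z-o[2])/d[2]
def proj(p,X):
    Rw,o=cam(p); c=Rw.T@(np.array(X)-o); return p['cx']+p['fx']*c[0]/c[2],p['cy']+p['fy']*c[1]/c[2]
def save(p,n): cv2.imwrite('pics/'+n,p['frame'][:,:,::-1])
E
python3 - <<'E'
from h import *
print(robot.get_obs())
H=dict(thick_collar=.024,middle_collar=.018,thin_collar=.014,stand=.032,carrier=.055,spare_core=.03,label_roll=.05,sanitiser=.15)
for n in ['top','side']:
    p=snap(n); save(p,n+'0.png'); print(n,p['frame'].shape,cam(p)[1].round(3),p['fx'])
    for k,h in H.items():
        for d in finder.silhouettes(p,k)[:4]:
            m=d['pixels']; c=p['frame'][m].mean(0).astype(int) if m.any() else None
            b=d['box']; print(k,round(d['conf'],2),np.round(b,1),c,ray(p,b[0],b[1],h/2 if n=='side' else h).round(3))
E
```

```text
pics
{'time': 0.0, 'joint_positions': array([ 1.11692678e+00,  8.79006155e-02,  1.37224745e+00, -3.39511271e-05,
        1.68360160e+00, -1.03080521e-01]), 'qvel': array([-1.19828424e-04, -7.47959425e-04,  4.31678875e-05,  4.34259302e-04,
        1.79686584e-03,  1.24634205e-03]), 'joint_torque': array([ 2.78221017e-05, -3.40197158e+01, -3.02421677e+01,  7.17030466e-02,
        3.31538462e-02, -1.60053614e-04]), 'tool_pos': array([0.1887751 , 0.5160301 , 0.21833733]), 'ee_rot': array([-3.13944362e+00, -1.88387875e-04,  2.79079964e+00]), 'wrist_force': array([-0.46209086, -0.04694979, -0.05274996]), 'wrist_torque': array([ 0.02973482,  0.00494559, -0.01557815]), 'width': 0.0938164882573024}
top (480, 640, 3) [ 0.345 -0.017  1.682] 557.870625380125
thick_collar 0.65 [298.  267.1  24.7  23.3] [123 121 117] [0.478 0.051 0.024]
middle_collar 0.47 [280.  208.2  17.2  18.3] [ 59  92 157] [0.657 0.109 0.018]
middle_collar 0.25 [470.9 246.1  29.4  25.4] [113 115 120] [ 0.547 -0.465  0.018]
thin_collar 0.61 [254.9 308.8  16.9  12.3] [202 123 137] [0.354 0.178 0.014]
thin_collar 0.57 [245.9 276
[... 1141 characters left out ...]
24] [ 0.583 -0.26   0.016]
stand 0.67 [432.  182.6  34.6  11.7] [83 81 78] [ 0.384 -0.474  0.016]
stand 0.53 [273.1 290.7  20.   23.4] [ 30  66 128] [0.652 0.13  0.016]
carrier 0.61 [348.5 207.2  24.3  16. ] [177  78   1] [ 0.586 -0.238  0.028]
spare_core 0.71 [268.6 352.6  21.2  24.1] [102  75  41] [0.58  0.291 0.015]
label_roll 0.83 [274.9 233.9  33.1  37.3] [141 133 112] [ 0.737 -0.05   0.025]
label_roll 0.3 [275.7 290.5  18.6  18.6] [ 28  65 128] [0.642 0.133 0.025]
sanitiser 0.8 [384.6 162.4  25.1  45.5] [103 100  96] [ 0.54  -0.439  0.075]
sanitiser 0.4 [350.4 207.2  28.6  17.6] [158  72   6] [ 0.564 -0.185  0.075]
sanitiser 0.21 [250.4 426.   62.8  62.6] [89 19 10] [0.518 0.473 0.075]
```

View pics/top0.png

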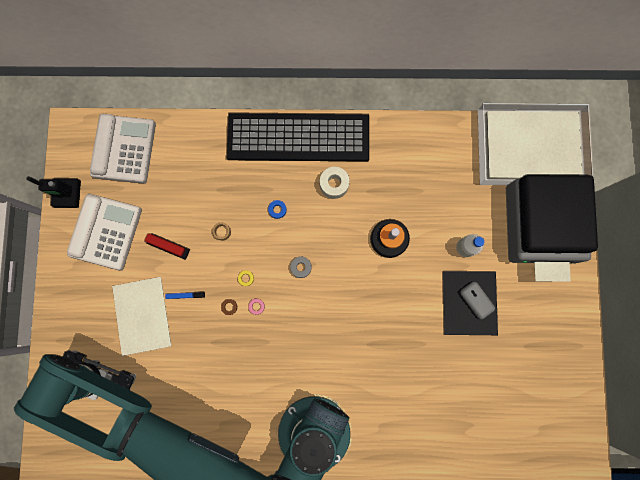

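View pics/side0.png

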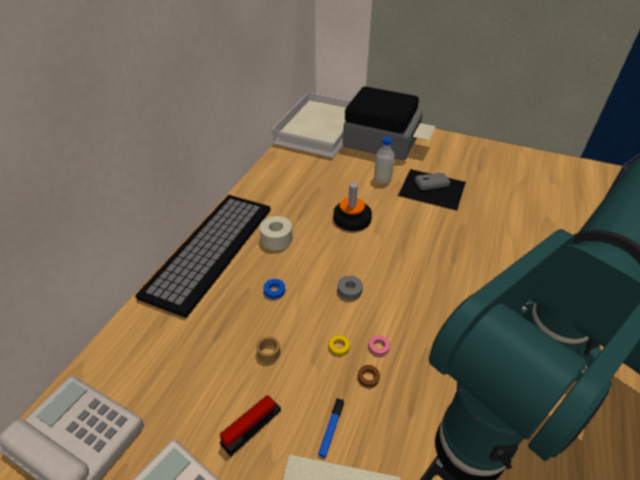

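The top view shows the grey collar at (300,267), blue at (277,209), yellow at (245,278) with pink and brown look-alikes beside it, and the stand at (390,237). The side view agrees with the detections, so I start moving.

Call:
play_rows([
  {"linear": [0,0,0],"spin": -6.7},
  {"linear": [0,0,0],"spin": -6.7},
  {"linear": [0,0,0],"spin": -6.7},
  {"linear": [-2.1,-3.4,0],"spin": 0},
  {"linear": [-2.1,-3.4,0],"spin": 0},
  {"linear": [-2.1,-3.4,0],"spin": 0},
  {"linear": [-2.1,-3.4,0],"spin": 0},
  {"linear": [-2.1,-3.4,0],"spin": 0},
  {"linear": [-2.1,-3.4,0],"spin": 0},
  {"linear": [-2.1,-3.4,0],"spin": 0},
  {"linear": [-2.1,-3.4,0],"spin": 0},
  {"linear": [-2.1,-3.4,0],"spin": 0},
], claw=9.4)

```text
time: 1.9
tool_pos: [0.3786, 0.2088, 0.2198]
ee_rot: [3.141, 0.001, -3.141]
wrist_force: [0.7, 0.8, -0.4]
width: 0.0942
```

Call:
play_rows([
  {"linear": [-2.1,-3.4,0],"spin": 0},
  {"linear": [-2.1,-3.4,0],"spin": 0},
  {"linear": [-2.1,-3.4,0],"spin": 0},
  {"linear": [-2.1,-3.4,0],"spin": 0},
  {"linear": [-0.5,0,0],"spin": 0},
  {"linear": [0,0,0],"spin": 0},
  {"linear": [0,0,0],"spin": 0},
])

```text
time: 2.48
tool_pos: [0.4668, 0.0748, 0.2193]
ee_rot: [3.141, -0.001, 3.141]
wrist_force: [-0.3, 0.2, -0.3]
width: 0.0941
```

```bash
cat >> h.py <<'E'
def ring(p,name,z,col=None,k=0):
    """centre of outer circle top edge at height z from the silhouette: fit circle to hull of mask points back-projected"""
    out=[]
    for d in finder.silhouettes(p,name):
        m=d['pixels']
        if m.sum()<80: continue
        c=p['frame'][m].mean(0)
        cs=max(cv2.findContours(m.astype(np.uint8),cv2.RETR_EXTERNAL,cv2.CHAIN_APPROX_NONE)[0],key=cv2.contourArea)
        (e,r)=cv2.minEnclosingCircle(np.array([ray(p,*q[0],z)[:2]*1000 for q in cs],np.float32))
        out.append((round(d['conf'],2),np.round(d['box'],1),c.astype(int),np.round(np.array(e),1),round(2*r,1)))
    return out
def st():
    o=robot.get_obs(); print('t',round(o['time'],2),'pos',(o['tool_pos']*1000).round(2),'rpy',np.round(o['ee_rot'],4),'F',o['wrist_force'].round(2),'M',o['wrist_torque'].round(3),'w',round(o['width']*1000,1))
E
python3 - <<'E'
from h import *
st(); p=snap('wrist'); print(np.round(p['mount'],4),p['fx'],p['cx'],p['cy']); save(p,'w1.png')
print(ring(p,'thick_collar',.024))
E
```

```text
t 2.48 pos [466.8   74.83 219.32] rpy [ 3.1408e+00 -9.0000e-04  3.1412e+00] F [-0.33  0.21 -0.29] M [ 0.014 -0.036 -0.034] w 94.1
[[-2.000e-04 -9.661e-01 -2.580e-01  7.510e-02]
 [ 1.000e+00  0.000e+00 -7.000e-04 -3.000e-04]
 [ 7.000e-04 -2.580e-01  9.661e-01 -1.656e-01]
 [ 0.000e+00  0.000e+00  0.000e+00  1.000e+00]] 361.20957129818015 323.03666114077265 237.31710566125926
[(0.78, array([294.9, 228.5,  59.3,  61.3]), array([97, 94, 90]), array([478. ,  46.2]), 66.2)]
```

View pics/w1.png

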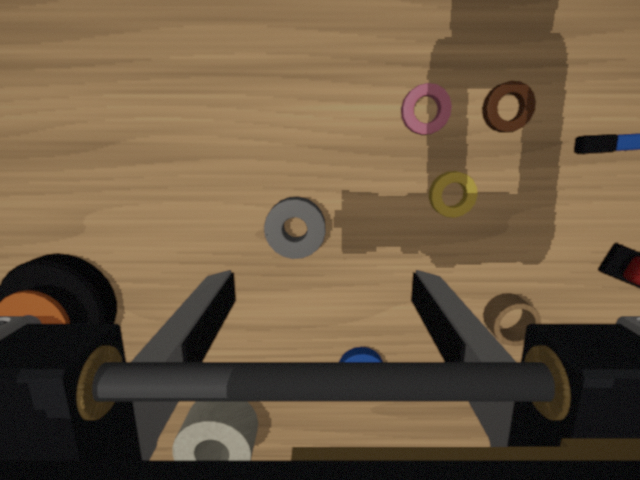

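The wrist view shows the grey collar at (295,228), yellow at (454,194), and the stand at the lower left. I descend over the grey collar and look again closer.

Call:
play_rows([
  {"linear": [-0.6,-1.43,2],"spin": 0},
  {"linear": [-0.5,-1.43,3],"spin": 0},
  {"linear": [0,0,3.5],"spin": 0},
  {"linear": [0,0,3],"spin": 0},
  {"linear": [0,0,1.5],"spin": 0},
  {"linear": [0,0,0],"spin": 0},
  {"linear": [0,0,0],"spin": 0},
])

```text
time: 3.17
tool_pos: [0.4771, 0.0473, 0.0892]
ee_rot: [3.141, -0.001, -3.139]
wrist_force: [0.8, 0.5, -0.0]
width: 0.094
```

Run:
```python
from h import *
st(); p=snap('wrist'); save(p,'w2.png')
print(ring(p,'thick_collar',.024)); st()
```

```text
t 3.17 pos [477.1   47.27  89.21] rpy [ 3.1413e+00 -1.5000e-03 -3.1392e+00] F [ 0.83  0.46 -0.03] M [0.044 0.054 0.039] w 94.0
[(0.86, array([320.4, 258.9,  94.6,  95.7]), array([64, 62, 59]), array([477.5,  45.7]), 66.9), (0.22, array([409.1, 432.2,  63.9,  29.5]), array([23, 45, 85]), array([628.7, 114.2]), 48.5)]
t 3.27 pos [479.05  46.82  91.5 ] rpy [ 3.1415  0.0035 -3.1399] F [ 0.22 -0.69  0.33] M [ 0.011 -0.003  0.039] w 94.2
```

```bash
cat >> h.py <<'E'
from scipy.optimize import least_squares
def setT(p,C,yaw=np.pi):
    T=np.eye(4);T[:3,:3]=R.from_euler('xyz',[np.pi,0,yaw]).as_matrix();T[:3,3]=np.array(C)/1000;p['T']=T;return p
def cyl(p,mask,r,z0,z1,g):
    """x,y (mm) of upright cylinder whose projected outline box matches the mask's box (all four sides, least squares)"""
    cs=max(cv2.findContours(mask.astype(np.uint8),cv2.RETR_EXTERNAL,cv2.CHAIN_APPROX_NONE)[0],key=cv2.contourArea)[:,0,:]
    b=np.array([cs[:,0].min(),cs[:,0].max(),cs[:,1].min(),cs[:,1].max()],float)
    a=np.linspace(0,2*np.pi,90)
    def f(q):
        P=np.array([proj(p,[q[0]/1000+r*np.cos(t),q[1]/1000+r*np.sin(t),z]) for z in(z0,z1) for t in a])
        return np.array([P[:,0].min(),P[:,0].max(),P[:,1].min(),P[:,1].max()])-b
    s=least_squares(f,g); return s.x.round(2),s.fun.round(1)
E
python3 - <<'E'
from h import *
p=setT(snap('wrist'),[478,46.4,90]); d=finder.silhouettes(p,'thick_collar')[0]
print(cyl(p,d['pixels'],.032,0,.024,[478,46])); st()
E
```

```text
(array([477.87,  44.6 ]), array([-1.6,  1.6, -1.8,  2. ]))
t 3.37 pos [479.39  46.42  91.77] rpy [ 3.1416  0.0043 -3.1406] F [ 0.61  0.31 -0.36] M [ 0.03  -0.058  0.025] w 94.2
```

Call:
play_rows([
  {"linear": [0,-0.18,2],"spin": 0},
  {"linear": [0,0,2.5],"spin": 0},
  {"linear": [0,0,1.5],"spin": 0},
  {"linear": [0,0,0.7],"spin": 0},
  {"linear": [0,0,0.5],"spin": 0},
  {"linear": [0,0,0],"spin": 0},
  {"linear": [0,0,0],"spin": 0},
])

```text
time: 3.95
tool_pos: [0.479, 0.0441, 0.0187]
ee_rot: [3.142, 0.002, -3.142]
wrist_force: [-0.7, -0.3, -0.2]
width: 0.0943
```

Call:
play_rows([
  {"linear": [0,0,0],"spin": 0},
  {"linear": [0,0,0],"spin": 0},
  {"linear": [0,0,0],"spin": 0},
  {"linear": [0,0,0],"spin": 0},
  {"linear": [0,0,0],"spin": 0},
  {"linear": [0,0,0],"spin": 0},
], claw=5.4)

```text
time: 4.45
tool_pos: [0.4782, 0.0443, 0.0178]
ee_rot: [3.141, 0.001, 3.142]
wrist_force: [-0.8, 1.4, 1.6]
width: 0.063
```

Call:
play_rows([
  {"linear": [0,0,-1],"spin": 0},
  {"linear": [0,0,-3.5],"spin": 0},
  {"linear": [0,0,-4],"spin": 0},
  {"linear": [0,0,-4],"spin": 0},
  {"linear": [0,0,-3.5],"spin": 0},
  {"linear": [0,0,-2],"spin": 0},
  {"linear": [-2.0,-3.0,0],"spin": 0},
  {"linear": [-2.0,-3.0,0],"spin": 0},
  {"linear": [-2.0,-3.0,0],"spin": 0},
  {"linear": [-2.0,-3.0,0],"spin": 0},
])

```text
time: 5.28
tool_pos: [0.5586, -0.0771, 0.1984]
ee_rot: [-3.141, 0.001, -3.141]
wrist_force: [-0.0, -0.1, -0.9]
width: 0.0629
```

Call:
play_rows([
  {"linear": [-2.0,-3.0,0],"spin": 0},
  {"linear": [-2.0,-3.0,0],"spin": 0},
  {"linear": [-2.0,-3.0,0],"spin": 0},
  {"linear": [-2.0,-3.0,0],"spin": 0},
  {"linear": [-0.5,-3.0,0],"spin": 0},
  {"linear": [0,0,0],"spin": 0},
  {"linear": [0,0,0],"spin": 0},
  {"linear": [0,0,0],"spin": 0},
])

```text
time: 5.95
tool_pos: [0.6427, -0.2254, 0.1974]
ee_rot: [3.141, -0.001, 3.141]
wrist_force: [-0.8, 0.7, -0.5]
width: 0.0628
```

Run:
```python
from h import *
st(); p=snap('wrist'); save(p,'w3.png'); st()
setT(p,[643,-225.4,198])
for k in ['stand','carrier','thick_collar']:
    for d in finder.silhouettes(p,k)[:2]: print(k,round(d['conf'],2),np.round(d['box'],1),p['frame'][d['pixels']].mean(0).astype(int))
np.save('w3.npy',p,allow_pickle=True)
```

```text
t 5.95 pos [ 642.73 -225.42  197.39] rpy [ 3.1405e+00 -7.0000e-04  3.1415e+00] F [-0.76  0.7  -0.52] M [ 0.065 -0.01  -0.005] w 62.8
t 6.0 pos [ 642.78 -224.87  197.76] rpy [ 3.1409e+00 -2.0000e-04 -3.1408e+00] F [-0.34  0.68 -0.57] M [ 0.072 -0.011  0.011] w 63.1
stand 0.74 [327.1 139.8 128.6 132. ] [101  76  55]
carrier 0.72 [325.6 148.4  84.   87.8] [178 118  64]
carrier 0.7 [634.2 234.1  10.6  34.1] [34 48 80]
thick_collar 0.68 [324.3 297.1 134.2 132.9] [77 74 70]
thick_collar 0.23 [324.9 148.8  85.7  93.2] [176 117  63]
```

View pics/w3.png

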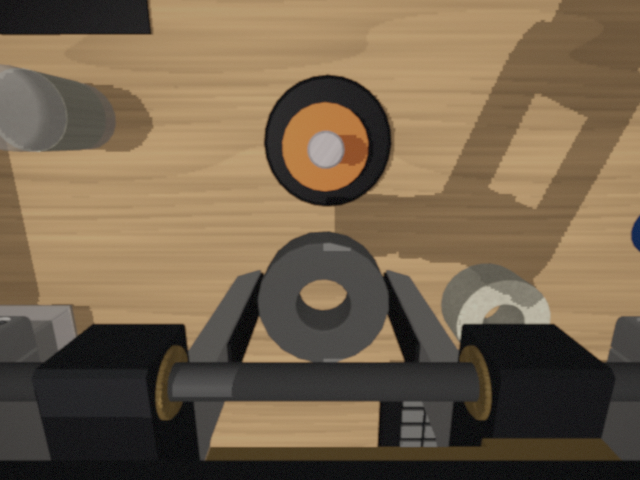

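```bash
cat >> h.py <<'E'
def circ(p,mask,r,g,fixz=None):
    """fit circle of radius r (m) at x,y,z (mm) to mask contour"""
    cs=max(cv2.findContours(mask.astype(np.uint8),cv2.RETR_EXTERNAL,cv2.CHAIN_APPROX_NONE)[0],key=cv2.contourArea)
    cs=cv2.convexHull(cs)[:,0,:].astype(float)
    # contour pixels lie half a pixel inside the edge
    c0=cs.mean(0); n=np.linalg.norm(cs-c0,axis=1,keepdims=True); cs=c0+(cs-c0)*(1+0.5/n)
    def f(q):
        z=(q[2] if fixz is None else fixz)/1000
        P=np.array([ray(p,u,v,z)[:2] for u,v in cs])
        return np.linalg.norm(P*1000-q[:2],axis=1)-r*1000
    s=least_squares(f,g if fixz is None else g[:2],loss='soft_l1'); return s.x.round(2),round(float(np.sqrt((f(s.x)**2).mean())),2)
E
python3 - <<'E'
from h import *
p=np.load('w3.npy',allow_pickle=True).item()
F=p['frame'].astype(int); h=cv2.cvtColor(p['frame'],cv2.COLOR_RGB2HSV).astype(int)
Y,X=np.mgrid[:480,:640]
near=(X-326)**2+(Y-149)**2
sp=(h[:,:,1]<60)&(h[:,:,2]>110)&(near<30**2)
foot=((F.max(2)<60)|((h[:,:,1]>100)&(near<46**2))|sp)&((X-328)**2+(Y-140)**2<75**2)
orange=((h[:,:,1]>130)&(near<50**2)|sp)&(F[:,:,0]>75)
op=lambda m:cv2.morphologyEx(m.astype(np.uint8),cv2.MORPH_OPEN,np.ones((3,3),np.uint8))
for n,m,r,g in [('spindle',sp,.012,[573,-225,127]),('foot',foot,.058,[573,-225,32]),('carrier',orange,.036,[573,-225,55])]:
    m=op(m); print(n,m.sum(),circ(p,m,r,g))
for zf in (24,30,32,34,40): print(zf,'sp',circ(p,op(sp),.012,[573,-225],zf+93.5),'foot',circ(p,op(foot),.058,[573,-225],zf),'car',circ(p,op(orange),.036,[573,-225],zf+24))
d=finder.silhouettes(p,'thick_collar') if 0 else None
col=(h[:,:,1]<45)&(F.max(2)<120)&((X-324)**2+(Y-297)**2<68**2)
cv2.imwrite('pics/m.png',(np.hstack([op(sp)+op(foot)*1+op(orange)])*80).astype(np.uint8)[60:220,240:420])
col=np.zeros((480,640),np.uint8)
E
```

```text
spindle 1055 (array([ 573.23, -224.22,  120.88]), 0.05)
foot 12573 (array([ 569.99, -221.77,   20.98]), 0.16)
carrier 6028 (array([ 573.3 , -224.36,   59.18]), 0.13)
24 sp (array([ 573.27, -224.21]), 0.17) foot (array([ 570.06, -221.77]), 0.53) car (array([ 573.66, -224.37]), 1.33)
30 sp (array([ 573.19, -224.23]), 0.14) foot (array([ 570.55, -221.67]), 1.55) car (array([ 573.44, -224.36]), 0.63)
32 sp (array([ 573.17, -224.24]), 0.23) foot (array([ 570.85, -221.6 ]), 1.92) car (array([ 573.38, -224.36]), 0.4)
34 sp (array([ 573.15, -224.24]), 0.33) foot (array([ 571.19, -221.51]), 2.3) car (array([ 573.33, -224.36]), 0.19)
40 sp (array([ 573.11, -224.24]), 0.62) foot (array([ 572.29, -221.23]), 3.48) car (array([ 573.17, -224.37]), 0.58)
```

Run:
```python
from h import *
p=setT(snap('wrist'),[643,-225.4,198])
for d in finder.silhouettes(p,'thick_collar')[:1]:
    print(cyl(p,d['pixels'],.032,.180,.204,[643,-225]))
g=p['frame'].mean(2).astype(int); print(g[294,286:362:2]); print(g[225:375:3,324]); st()
```

```text
(array([ 644.3 , -225.57]), array([-1. ,  1. , -2.1,  2.4]))
[ 74  75  75  77  74  74  63 102 135 138 138 137 138 137 138 136 137 138
 136 137 137 135 137 136 136 136 136 135 135 133  93  62  73  75  77  76
  77  75]
[138 144 104  54  54  54  74  84  81  76  77  76  76  77  75  77  77  76
  96 131 129 132 134 137 139 146 145 141 113  54  54  54  55  57  53  67
  77  76  75  78  77  75  74  74  76  96  34  41  46  45]
t 6.25 pos [ 642.99 -224.77  198.08] rpy [-3.1415e+00  6.0000e-04 -3.1402e+00] F [ 0.91 -0.45 -0.58] M [0.031 0.021 0.017] w 63.1
```

Run:
```python
from h import *
p=np.load('w3.npy',allow_pickle=True).item(); g=p['frame'].mean(2).astype(int)
for r in (range(238,250),range(274,284),range(324,336),range(355,366)): print(list(r)[0],g[list(r),324])
z=.204
for v in (278.8,329.7,243.5,361): print(v,(ray(p,324,v,z)*1000).round(1))
for u in (299.5,346): print(u,(ray(p,u,294,z)*1000).round(1))
```

```text
238 [ 56  56  54  57  68  92 111 114 116 114 114 113]
274 [ 76  75  77  75  79  97 124 136 134 131]
324 [56 52 53 52 58 60 67 75 79 76 75 74]
355 [ 76  77  77  89 105 107  93  60  38  38  37]
278.8 [ 630.7 -225.3  204. ]
329.7 [ 657.4 -225.3  204. ]
243.5 [ 613.4 -225.3  204. ]
361 [ 674.9 -225.3  204. ]
299.5 [ 638.5 -237.   204. ]
346 [ 638.5 -214.8  204. ]
```

Call:
play_rows([
  {"linear": [2.5,0.14,0],"spin": 0},
  {"linear": [3,0,0],"spin": 0},
  {"linear": [1.53,0,1],"spin": 0},
  {"linear": [0,0,1.5],"spin": 0},
  {"linear": [0,0,1],"spin": 0},
  {"linear": [0,0,0.5],"spin": 0},
  {"linear": [0,0,0],"spin": 0},
  {"linear": [0,0,0],"spin": 0},
])

```text
time: 6.92
tool_pos: [0.573, -0.2242, 0.1572]
ee_rot: [3.141, -0.001, -3.141]
wrist_force: [0.1, -0.5, -0.9]
width: 0.0629
```

Call:
play_rows([
  {"linear": [0,0,0.2],"spin": 0},
  {"linear": [0,0,0.2],"spin": 0},
  {"linear": [0,0,0.2],"spin": 0},
  {"linear": [0,0,0],"spin": 0},
])

```text
time: 7.25
tool_pos: [0.5728, -0.2244, 0.1511]
ee_rot: [3.141, -0.0, -3.141]
wrist_force: [0.6, 0.4, -0.3]
width: 0.0627
```

Call:
play_rows([
  {"linear": [0,0,0.15],"spin": 0},
  {"linear": [0,0,0.15],"spin": 0},
  {"linear": [0,0,0],"spin": 0},
])

```text
time: 7.5
tool_pos: [0.5726, -0.2244, 0.1481]
ee_rot: [3.141, -0.0, -3.142]
wrist_force: [0.5, -0.4, -0.8]
width: 0.0628
```

Call:
play_rows([
  {"linear": [0,0,0.15],"spin": 0},
  {"linear": [0,0,0.15],"spin": 0},
  {"linear": [0,0,0],"spin": 0},
])

```text
time: 7.75
tool_pos: [0.5725, -0.2244, 0.145]
ee_rot: [3.141, -0.001, 3.142]
wrist_force: [-0.7, -0.2, -1.3]
width: 0.0628
```

Call:
play_rows([
  {"linear": [0,0,0.15],"spin": 0},
  {"linear": [0,0,0.15],"spin": 0},
  {"linear": [0,0,0],"spin": 0},
])

```text
time: 8.0
tool_pos: [0.5726, -0.2244, 0.142]
ee_rot: [3.141, -0.001, -3.142]
wrist_force: [0.0, -0.1, -1.1]
width: 0.0631
```

Call:
play_rows([
  {"linear": [0,0,0.15],"spin": 0},
  {"linear": [0,0,0.15],"spin": 0},
  {"linear": [0,0,0],"spin": 0},
])

```text
time: 8.25
tool_pos: [0.5725, -0.2243, 0.1391]
ee_rot: [3.141, -0.001, 3.142]
wrist_force: [-0.9, 1.2, -0.5]
width: 0.0629
```

Call:
play_rows([
  {"linear": [0,0,0.15],"spin": 0},
  {"linear": [0,0,0.15],"spin": 0},
  {"linear": [0,0,0],"spin": 0},
])

```text
time: 8.5
tool_pos: [0.5724, -0.2243, 0.136]
ee_rot: [3.141, -0.001, -3.142]
wrist_force: [-0.3, 1.0, -1.5]
width: 0.0628
```

Call:
play_rows([
  {"linear": [0,0,0.15],"spin": 0},
  {"linear": [0,0,0.15],"spin": 0},
  {"linear": [0,0,0],"spin": 0},
])

```text
time: 8.75
tool_pos: [0.5725, -0.2244, 0.133]
ee_rot: [3.141, -0.001, -3.142]
wrist_force: [-0.6, 0.6, -0.5]
width: 0.0628
```

Call:
play_rows([
  {"linear": [0,0,0.2],"spin": 0},
  {"linear": [0,0,0.2],"spin": 0},
  {"linear": [0,0,0],"spin": 0},
])

```text
time: 9.0
tool_pos: [0.5725, -0.2243, 0.1289]
ee_rot: [3.141, -0.001, -3.142]
wrist_force: [-1.5, 1.4, 0.1]
width: 0.0633
```

Run:
```python
from h import *
st(); p=snap('wrist'); st(); q=snap('side'); st()
a=p['frame'][200:380,220:430]; a=cv2.resize(a,None,fx=2,fy=2)
b=cv2.resize(q['frame'][150:240,300:400],None,fx=4,fy=4)
H=max(a.shape[0],b.shape[0]); c=np.zeros((H,a.shape[1]+b.shape[1],3),np.uint8); c[:a.shape[0],:a.shape[1]]=a; c[:b.shape[0],a.shape[1]:]=b
cv2.imwrite('pics/w4.png',c[:,:,::-1]); print(c.shape)
```

```text
t 9.0 pos [ 572.49 -224.34  128.87] rpy [ 3.1412e+00 -7.0000e-04 -3.1415e+00] F [-1.51  1.35  0.08] M [0.194 0.351 0.046] w 63.3
t 9.05 pos [ 572.49 -224.37  128.91] rpy [ 3.1411e+00 -8.0000e-04  3.1416e+00] F [-2.31  1.23 -0.46] M [0.212 0.31  0.016] w 62.9
t 9.1 pos [ 572.49 -224.35  128.93] rpy [ 3.1411e+00 -8.0000e-04 -3.1415e+00] F [-1.46  1.18 -1.3 ] M [ 0.134  0.31  -0.02 ] w 62.9
(360, 820, 3)
```

View pics/w4.png

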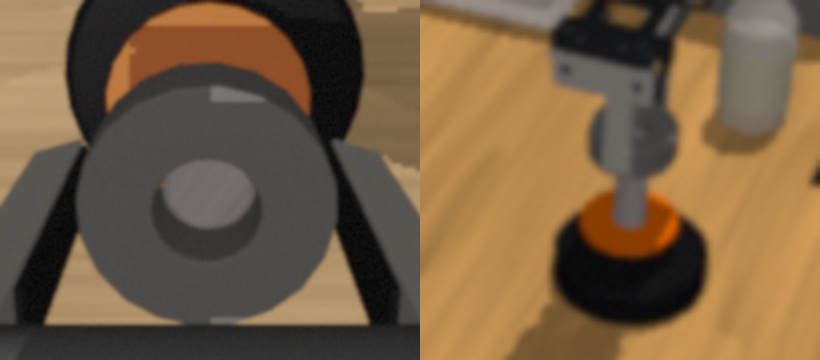

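Call:
play_rows([
  {"linear": [0.05,0.03,0],"spin": 0},
  {"linear": [0,0,0],"spin": 0},
  {"linear": [0,0,0.3],"spin": 0},
  {"linear": [0,0,0.3],"spin": 0},
  {"linear": [0,0,0.3],"spin": 0},
  {"linear": [0,0,0],"spin": 0},
])

```text
time: 9.6
tool_pos: [0.5722, -0.2241, 0.1195]
ee_rot: [3.141, -0.0, 3.142]
wrist_force: [-0.3, -0.6, -0.9]
width: 0.0628
```

Call:
play_rows([
  {"linear": [0,0,0.4],"spin": 0},
  {"linear": [0,0,0.4],"spin": 0},
  {"linear": [0,0,0.4],"spin": 0},
  {"linear": [0,0,0.4],"spin": 0},
  {"linear": [0,0,0.4],"spin": 0},
  {"linear": [0,0,0.4],"spin": 0},
  {"linear": [0,0,0],"spin": 0},
])

```text
time: 10.18
tool_pos: [0.5719, -0.224, 0.095]
ee_rot: [3.141, -0.001, 3.142]
wrist_force: [0.8, 0.6, -0.3]
width: 0.0625
```

Call:
play_rows([
  {"linear": [0,0,0.2],"spin": 0},
  {"linear": [0,0,0.2],"spin": 0},
  {"linear": [0,0,0.2],"spin": 0},
  {"linear": [0,0,0.2],"spin": 0},
  {"linear": [0,0,0],"spin": 0},
])

```text
time: 10.6
tool_pos: [0.5722, -0.2241, 0.0879]
ee_rot: [3.141, -0.0, 3.142]
wrist_force: [-0.4, -0.1, -1.5]
width: 0.063
```

Call:
play_rows([
  {"linear": [0,0,0.15],"spin": 0},
  {"linear": [0,0,0.15],"spin": 0},
  {"linear": [0,0,0],"spin": 0},
])

```text
time: 10.85
tool_pos: [0.5722, -0.2242, 0.0851]
ee_rot: [3.141, -0.0, -3.142]
wrist_force: [-0.6, -0.6, -0.2]
width: 0.0628
```

Call:
play_rows([
  {"linear": [0,0,0.15],"spin": 0},
  {"linear": [0,0,0.15],"spin": 0},
  {"linear": [0,0,0],"spin": 0},
])

```text
time: 11.1
tool_pos: [0.5722, -0.2242, 0.082]
ee_rot: [3.141, -0.0, 3.142]
wrist_force: [0.0, 0.4, -1.3]
width: 0.0629
```

Call:
play_rows([
  {"linear": [0,0,0.12],"spin": 0},
  {"linear": [0,0,0.12],"spin": 0},
  {"linear": [0,0,0],"spin": 0},
])

```text
time: 11.35
tool_pos: [0.5722, -0.2241, 0.0797]
ee_rot: [3.141, -0.0, 3.142]
wrist_force: [0.1, -0.2, -0.3]
width: 0.0632
```

Call:
play_rows([
  {"linear": [0,0,0.1],"spin": 0},
  {"linear": [0,0,0.1],"spin": 0},
  {"linear": [0,0,0],"spin": 0},
])

```text
time: 11.6
tool_pos: [0.5722, -0.2241, 0.0778]
ee_rot: [3.141, -0.0, -3.142]
wrist_force: [0.0, 0.2, -0.3]
width: 0.0631
```

Call:
play_rows([
  {"linear": [0,0,0.1],"spin": 0},
  {"linear": [0,0,0.1],"spin": 0},
  {"linear": [0,0,0],"spin": 0},
])

```text
time: 11.85
tool_pos: [0.5722, -0.2242, 0.0758]
ee_rot: [3.141, -0.0, 3.142]
wrist_force: [-0.3, -0.5, -0.6]
width: 0.0631
```

Call:
play_rows([
  {"linear": [0,0,0.1],"spin": 0},
  {"linear": [0,0,0.1],"spin": 0},
  {"linear": [0,0,0],"spin": 0},
])

```text
time: 12.1
tool_pos: [0.5722, -0.2241, 0.0738]
ee_rot: [3.141, -0.0, -3.142]
wrist_force: [-0.4, -0.1, -2.5]
width: 0.0628
```

Call:
play_rows([
  {"linear": [0,0,0.1],"spin": 0},
  {"linear": [0,0,0.05],"spin": 0},
  {"linear": [0,0,0],"spin": 0},
])

```text
time: 12.35
tool_pos: [0.5722, -0.2242, 0.0724]
ee_rot: [3.141, 0.0, -3.142]
wrist_force: [-0.6, 0.1, -1.4]
width: 0.0631
```

Call:
play_rows([
  {"linear": [0,0,0.1],"spin": 0},
  {"linear": [0,0,0.05],"spin": 0},
  {"linear": [0,0,0],"spin": 0},
])

```text
time: 12.6
tool_pos: [0.5722, -0.2242, 0.0709]
ee_rot: [3.141, -0.0, -3.142]
wrist_force: [0.6, -0.4, -1.4]
width: 0.0631
```

Call:
play_rows([
  {"linear": [0,0,0.1],"spin": 0},
  {"linear": [0,0,0.05],"spin": 0},
  {"linear": [0,0,0],"spin": 0},
])

```text
time: 12.85
tool_pos: [0.5722, -0.2242, 0.0694]
ee_rot: [3.141, -0.0, 3.142]
wrist_force: [-0.3, -0.3, -0.7]
width: 0.063
```

Run:
```python
from h import *
st(); q=snap('side'); st()
cv2.imwrite('pics/s5.png',cv2.resize(q['frame'][170:240,310:390],None,fx=7,fy=7,interpolation=cv2.INTER_CUBIC)[:,:,::-1])
```

```text
t 12.85 pos [ 572.2  -224.16   69.38] rpy [ 3.1415e+00 -1.0000e-04  3.1416e+00] F [-0.29 -0.27 -0.71] M [ 0.049 -0.024  0.017] w 63.0
t 12.9 pos [ 572.25 -224.14   69.44] rpy [ 3.1415 -0.     -3.1415] F [-0.61  0.01 -1.28] M [0.06  0.026 0.04 ] w 62.7
```

Call:
play_rows([
  {"linear": [0,0,0.1],"spin": 0},
  {"linear": [0,0,0.05],"spin": 0},
  {"linear": [0,0,0],"spin": 0},
])

```text
time: 13.15
tool_pos: [0.5723, -0.2242, 0.0689]
ee_rot: [-3.142, 0.0, -3.142]
wrist_force: [-2.3, 0.5, 3.0]
width: 0.0632
```

Call:
play_rows([
  {"linear": [0,0,0.1],"spin": 0},
  {"linear": [0,0,0.05],"spin": 0},
  {"linear": [0,0,0],"spin": 0},
])

```text
time: 13.4
tool_pos: [0.5723, -0.2242, 0.0681]
ee_rot: [-3.141, 0.001, -3.142]
wrist_force: [-2.9, 2.4, 6.5]
width: 0.0629
```

Call:
play_rows([
  {"linear": [0,0,-0.05],"spin": 0},
  {"linear": [0,0,0],"spin": 0},
])

```text
time: 13.57
tool_pos: [0.5723, -0.2242, 0.0681]
ee_rot: [-3.141, 0.001, -3.142]
wrist_force: [-2.5, 1.1, 5.4]
width: 0.0629
```

Call:
play_rows([
  {"linear": [0,0,0],"spin": 0},
  {"linear": [0,0,0],"spin": 0},
  {"linear": [0,0,0],"spin": 0},
  {"linear": [0,0,0],"spin": 0},
], claw=8.6)

```text
time: 13.9
tool_pos: [0.5721, -0.2241, 0.0664]
ee_rot: [3.141, -0.0, 3.142]
wrist_force: [-0.4, 0.8, 0.6]
width: 0.0849
```

Call:
play_rows([
  {"linear": [0,0,-1],"spin": 0},
  {"linear": [0,0,-3],"spin": 0},
  {"linear": [0,0,-3.5],"spin": 0},
  {"linear": [0,0,-2],"spin": 0},
  {"linear": [-0.84,3.39,0],"spin": 0},
  {"linear": [-0.84,3.39,0],"spin": 0},
  {"linear": [-0.84,3.39,0],"spin": 0},
  {"linear": [-0.84,3.39,0],"spin": 0},
  {"linear": [-0.84,3.39,0],"spin": 0},
], claw=9.2)

```text
time: 14.65
tool_pos: [0.6146, -0.0533, 0.163]
ee_rot: [-3.141, 0.001, 3.141]
wrist_force: [-0.2, -0.2, 0.3]
width: 0.0922
```

Call:
play_rows([
  {"linear": [-0.84,3.39,0],"spin": 0},
  {"linear": [-0.84,3.39,0],"spin": 0},
  {"linear": [-0.84,3.39,0],"spin": 0},
  {"linear": [-0.84,3.39,1],"spin": 0},
  {"linear": [-0.84,3.39,2],"spin": 0},
  {"linear": [0,0,3],"spin": 0},
  {"linear": [0,0,1],"spin": 0},
  {"linear": [0,0,0],"spin": 0},
  {"linear": [0,0,0],"spin": 0},
])

```text
time: 15.4
tool_pos: [0.6559, 0.1139, 0.092]
ee_rot: [-3.141, -0.001, 3.141]
wrist_force: [-0.3, -0.1, 0.6]
width: 0.0918
```

Run:
```python
from h import *
st(); p=setT(snap('wrist'),[656.2,115.3,92.6]); st()
for d in finder.silhouettes(p,'middle_collar')[:2]:
    print(round(d['conf'],2),np.round(d['box'],1),p['frame'][d['pixels']].mean(0).astype(int),cyl(p,d['pixels'],.028,0,.018,[656,115]))
save(p,'w6.png'); st()
```

```text
t 15.4 pos [655.94 113.91  91.97] rpy [-3.1412e+00 -1.3000e-03  3.1406e+00] F [-0.29 -0.15  0.61] M [ 0.081 -0.026  0.037] w 91.8
t 15.45 pos [656.89 113.69  93.61] rpy [-3.1415e+00  1.7000e-03  3.1400e+00] F [0.43 1.   0.62] M [ 0.007  0.025 -0.007] w 91.8
0.66 [329.5 249.4  81.   79.7] [28 49 88] (array([656.56, 120.74]), array([-0.7,  0.7, -1.3,  1.4]))
t 15.5 pos [657.41 113.67  94.49] rpy [3.1414 0.0035 3.1399] F [-0.2   1.32  0.62] M [ 0.008 -0.037  0.005] w 91.9
```

Run:
```python
from h import *
st(); p=snap('wrist'); st(); o=robot.get_obs()
C=(o['tool_pos']*1000+p['T'][:3,3]*1000)/2; setT(p,C)
d=finder.silhouettes(p,'middle_collar')[0]
q,f=cyl(p,d['pixels'],.028,0,.018,[656,115]); print(q,f,'rel',q-C[:2],C); st()
```

```text
t 15.5 pos [657.41 113.67  94.49] rpy [3.1414 0.0035 3.1399] F [-0.2   1.32  0.62] M [ 0.008 -0.037  0.005] w 91.9
t 15.55 pos [657.56 113.69  94.8 ] rpy [3.1413 0.0041 3.1398] F [-0.02  0.87  0.39] M [0.042 0.031 0.029] w 92.0
[656.2 119.5] [-1.   1.  -1.   1.1] rel [-1.28089822  5.82370452] [657.48089822 113.67629548  94.64528498]
t 15.6 pos [657.53 113.8   94.77] rpy [3.1412 0.0042 3.14  ] F [-0.57  0.02  0.53] M [ 0.038 -0.044  0.005] w 92.0
```

Call:
play_rows([
  {"linear": [0,0.57,1],"spin": 0},
  {"linear": [0,0,2.5],"spin": 0},
  {"linear": [0,0,2],"spin": 0},
  {"linear": [0,0,1],"spin": 0},
  {"linear": [0,0,0.5],"spin": 0},
  {"linear": [0,0,0],"spin": 0},
  {"linear": [0,0,0],"spin": 0},
])

```text
time: 16.18
tool_pos: [0.6568, 0.1206, 0.0229]
ee_rot: [3.141, 0.001, 3.141]
wrist_force: [0.5, 0.4, 0.3]
width: 0.0919
```

Run:
```python
from h import *
st(); p=snap('wrist'); st(); o=robot.get_obs()
d=finder.silhouettes(p,'middle_collar')[0]
C=o['tool_pos']*1000; setT(p,C)
q,f=cyl(p,d['pixels'],.028,0,.018,[656,115]); print(q,f,'rel',q-C[:2],C,d['conf']); st()
```

```text
t 16.18 pos [656.82 120.6   22.91] rpy [3.1413e+00 1.3000e-03 3.1415e+00] F [0.47 0.42 0.3 ] M [ 0.05  -0.013 -0.003] w 91.9
t 16.23 pos [657.27 120.64  23.6 ] rpy [3.1412e+00 2.6000e-03 3.1415e+00] F [-0.01  0.52 -0.25] M [ 0.036 -0.029  0.011] w 92.0
[656.47 119.72] [-0.8  0.8 -1.2  1.3] rel [-0.80429258 -0.92192623] [657.27429258 120.64192623  23.60249077] 0.6
t 16.28 pos [657.41 120.67  23.9 ] rpy [3.1412e+00 3.1000e-03 3.1416e+00] F [ 0.67 -0.22  0.3 ] M [-0.046 -0.017  0.04 ] w 91.8
```

Call:
play_rows([
  {"linear": [0.03,-0.1,0.3],"spin": 0},
  {"linear": [0,0,0.2],"spin": 0},
  {"linear": [0,0,0],"spin": 0},
  {"linear": [0,0,0],"spin": 0},
])

```text
time: 16.62
tool_pos: [0.6558, 0.1195, 0.0171]
ee_rot: [3.141, -0.0, 3.142]
wrist_force: [0.3, -0.0, 0.5]
width: 0.092
```

Call:
play_rows([
  {"linear": [0,0,0],"spin": 0},
  {"linear": [0,0,0],"spin": 0},
  {"linear": [0,0,0],"spin": 0},
  {"linear": [0,0,0],"spin": 0},
  {"linear": [0,0,0],"spin": 0},
  {"linear": [0,0,0],"spin": 0},
], claw=4.6)

```text
time: 17.12
tool_pos: [0.6559, 0.1196, 0.0171]
ee_rot: [3.141, 0.0, -3.142]
wrist_force: [-0.6, -0.1, 0.1]
width: 0.0555
```

Call:
play_rows([
  {"linear": [0,0,-1],"spin": 0},
  {"linear": [0,0,-3],"spin": 0},
  {"linear": [0,0,-4],"spin": 0},
  {"linear": [0,0,-4],"spin": 0},
  {"linear": [0,0,-3],"spin": 0},
  {"linear": [0.76,-3.12,-0.8],"spin": 0},
  {"linear": [0.76,-3.12,0],"spin": 0},
  {"linear": [0.76,-3.12,0],"spin": 0},
  {"linear": [0.76,-3.12,0],"spin": 0},
  {"linear": [0.76,-3.12,0],"spin": 0},
  {"linear": [0.76,-3.12,0],"spin": 0},
])

```text
time: 18.03
tool_pos: [0.6098, -0.069, 0.1761]
ee_rot: [-3.141, 0.001, -3.141]
wrist_force: [0.2, 0.2, 0.4]
width: 0.0553
```

Call:
play_rows([
  {"linear": [0.76,-3.12,0],"spin": 0},
  {"linear": [0.76,-3.12,0],"spin": 0},
  {"linear": [0.76,-3.12,0],"spin": 0},
  {"linear": [0.76,-3.12,0],"spin": 0},
  {"linear": [0.76,-3.12,0],"spin": 0},
  {"linear": [0,0,1],"spin": 0},
  {"linear": [0,0,0.5],"spin": 0},
  {"linear": [0,0,0],"spin": 0},
  {"linear": [0,0,0],"spin": 0},
  {"linear": [0,0,0],"spin": 0},
])

```text
time: 18.87
tool_pos: [0.5728, -0.2223, 0.1604]
ee_rot: [3.141, 0.0, -3.14]
wrist_force: [0.5, 0.1, -1.2]
width: 0.0552
```

```bash
cat >> h.py <<'E'
def held(p,h,rr):
    """held collar: bore/outer edges near column of tool y=0, at top face; TCP-relative x,y in mm"""
    o=robot.get_obs(); C=o['tool_pos']*1000; setT(p,C); z=(C[2]-18+h)/1000
    u0,v0=proj(p,[C[0]/1000,C[1]/1000,z]); return C,z,u0,v0
E
python3 - <<'E'
from h import *
st(); p=snap('wrist'); st(); C,z,u0,v0=held(p,18,.028); print(C.round(2),u0,v0)
g=p['frame'].astype(int); u=int(round(u0))
d=[d for d in finder.silhouettes(p,'middle_collar')][0]
q,f=cyl(p,d['pixels'],.028,z-.018,z,C[:2]); print(d['conf'],np.round(d['box'],1),q,f,'rel',q-C[:2])
for v in range(int(v0)-60,int(v0)+64,2): print(v,g[v,u-1:u+2].mean(0).astype(int),end=' ')
cv2.imwrite('pics/w7.png',cv2.resize(p['frame'][180:380,200:450],None,fx=3,fy=3)[:,:,::-1]); st()
E
```

```text
t 18.87 pos [ 572.78 -222.32  160.39] rpy [ 3.1413e+00  3.0000e-04 -3.1396e+00] F [ 0.53  0.09 -1.19] M [0.012 0.012 0.012] w 55.2
t 18.92 pos [ 572.91 -222.42  160.56] rpy [ 3.1416e+00  7.0000e-04 -3.1396e+00] F [0.61 0.08 0.58] M [ 0.018 -0.031 -0.009] w 55.5
[ 572.91 -222.42  160.56] 323.8197537496872 297.4614153137536
0.68 [324.9 222.5 131.9 132.2] [ 531.46 -221.89] [ 7.  -7.  -5.2  5. ] rel [-41.45266644   0.52981417]
237 [25 43 78] 239 [16 41 78] 241 [19 42 79] 243 [19 42 82] 245 [ 30  58 104] 247 [ 30  61 111] 249 [ 31  61 111] 251 [ 30  60 110] 253 [ 32  61 110] 255 [ 30  59 109] 257 [ 31  60 110] 259 [ 28  58 110] 261 [ 30  58 109] 263 [ 29  59 109] 265 [ 31  60 109] 267 [ 29  58 108] 269 [ 29  59 108] 271 [ 40  61 107] 273 [106 102 109] 275 [117 111 109] 277 [116 110 109] 279 [116 110 109] 281 [115 109 107] 283 [115 109 108] 285 [115 109 107] 287 [109 103 102] 289 [89 81 77] 291 [158 130  94] 293 [179 149 110] 295 [183 151 112] 297 [181 150 110] 299 [175 146 106] 301 [174 144 105] 303 [173 143 105] 305 [174 144 105] 307 [159 133 102] 309 [35 48 78] 311 [23 42 79] 313 [21 41 78] 315 [20 41 78] 317 [23 43 80] 319 [22 42 80] 321 [21 45 85] 323 [ 30  58 106] 325 [ 32  61 111] 327 [ 30  58 109] 329 [ 29  59 108] 331 [ 31  60 109] 333 [ 31  59 109] 335 [ 28  57 108] 337 [ 27  57 107] 339 [ 29  58 108] 341 [ 27  57 107] 343 [ 30  57 108] 345 [ 38  61 107] 347 [135 117 105] 349 [171 141 104] 351 [167 138 101] 353 [171 141 103] 355 [173 143 104] 357 [172 142 104] 359 [167 138 100] t 18.97 pos [ 572.89 -222.55  160.62] rpy [-3.1415e+00  8.0000e-04 -3.1397e+00] F [ 0.05 -0.88  0.23] M [ 0.022  0.012 -0.055] w 54.7
```

View pics/w7.png

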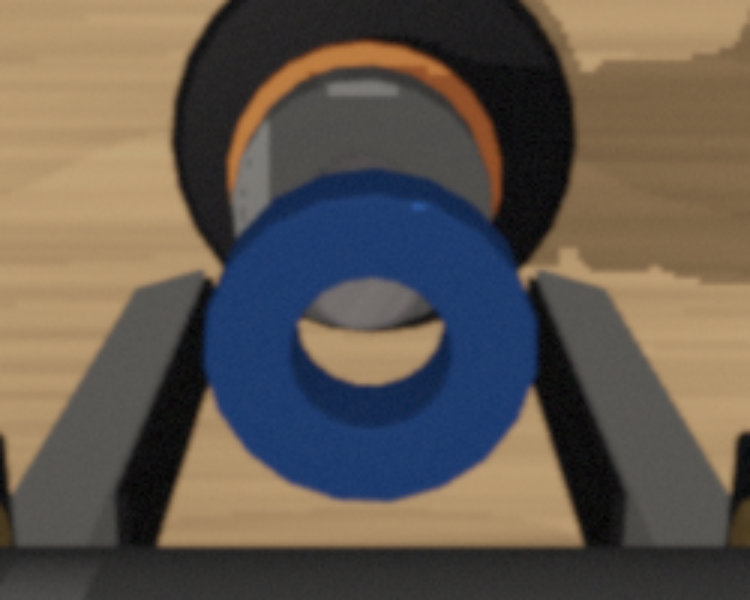

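Run:
```python
from h import *
st(); p=snap('wrist'); C,z,u0,v0=held(p,18,.028); print(C.round(2))
for v in (244,272,322,346.3): print(v,(ray(p,324,v,z)*1000).round(2))
for zz in (120,122,124): print(zz,'spindle far flat edge x-10.5:',(ray(p,324,288.5,zz/1000)*1000).round(2)-[10.5,0,0])
st()
```

```text
t 18.97 pos [ 572.89 -222.55  160.62] rpy [-3.1415e+00  8.0000e-04 -3.1397e+00] F [ 0.05 -0.88  0.23] M [ 0.022  0.012 -0.055] w 54.7
[ 572.87 -222.72  160.61]
244 [ 545.26 -222.64  160.61]
272 [ 559.44 -222.63  160.61]
322 [ 586.32 -222.62  160.61]
346.3 [ 600.17 -222.61  160.61]
120 spindle far flat edge x-10.5: [ 574.83 -222.54  120.  ]
122 spindle far flat edge x-10.5: [ 573.98 -222.55  122.  ]
124 spindle far flat edge x-10.5: [ 573.13 -222.55  124.  ]
t 19.02 pos [ 572.87 -222.72  160.61] rpy [-3.1414e+00  8.0000e-04 -3.1399e+00] F [-0.91  0.56 -0.44] M [ 0.     0.001 -0.008] w 55.2
```

Call:
play_rows([
  {"linear": [0,-0.05,0.5],"spin": 0},
  {"linear": [0,0,0.6],"spin": 0},
  {"linear": [0,0,0.4],"spin": 0},
  {"linear": [0,0,0],"spin": 0},
  {"linear": [0,0,0],"spin": 0},
  {"linear": [0,0,0],"spin": 0},
  {"linear": [0,0,0],"spin": 0},
])

```text
time: 19.6
tool_pos: [0.5724, -0.2243, 0.1453]
ee_rot: [-3.141, 0.0, 3.141]
wrist_force: [0.1, -0.8, -0.2]
width: 0.0551
```

Call:
play_rows([
  {"linear": [-0.06,0.03,0],"spin": 0},
  {"linear": [0,0,0],"spin": 0},
  {"linear": [0,0,0.2],"spin": 0},
  {"linear": [0,0,0.2],"spin": 0},
  {"linear": [0,0,0.2],"spin": 0},
  {"linear": [0,0,0],"spin": 0},
])

```text
time: 20.1
tool_pos: [0.5726, -0.2237, 0.1382]
ee_rot: [3.141, -0.001, -3.142]
wrist_force: [-0.6, 0.1, -0.1]
width: 0.0552
```

Call:
play_rows([
  {"linear": [0,0,0.15],"spin": 0},
  {"linear": [0,0,0.15],"spin": 0},
  {"linear": [0,0,0],"spin": 0},
])

```text
time: 20.35
tool_pos: [0.5727, -0.2238, 0.1356]
ee_rot: [3.141, -0.001, -3.142]
wrist_force: [-0.0, 0.2, -0.6]
width: 0.0549
```

Call:
play_rows([
  {"linear": [0,0,0.15],"spin": 0},
  {"linear": [0,0,0.15],"spin": 0},
  {"linear": [0,0,0],"spin": 0},
])

```text
time: 20.6
tool_pos: [0.5728, -0.2238, 0.1326]
ee_rot: [3.141, -0.001, -3.142]
wrist_force: [0.1, -0.8, -0.4]
width: 0.0553
```

Call:
play_rows([
  {"linear": [0,0,0.15],"spin": 0},
  {"linear": [0,0,0.15],"spin": 0},
  {"linear": [0,0,0],"spin": 0},
])

```text
time: 20.85
tool_pos: [0.5728, -0.2238, 0.1296]
ee_rot: [3.141, -0.001, -3.142]
wrist_force: [-0.8, -0.0, -0.8]
width: 0.0553
```

Call:
play_rows([
  {"linear": [0,0,0.3],"spin": 0},
  {"linear": [0,0,0.3],"spin": 0},
  {"linear": [0,0,0],"spin": 0},
])

```text
time: 21.1
tool_pos: [0.5725, -0.2236, 0.123]
ee_rot: [3.141, -0.001, -3.142]
wrist_force: [-0.3, 0.7, -0.1]
width: 0.055
```

Call:
play_rows([
  {"linear": [0,0,0.4],"spin": 0},
  {"linear": [0,0,0.4],"spin": 0},
  {"linear": [0,0,0.4],"spin": 0},
  {"linear": [0,0,0.4],"spin": 0},
  {"linear": [0,0,0.4],"spin": 0},
  {"linear": [0,0,0.4],"spin": 0},
  {"linear": [0,0,0],"spin": 0},
])

```text
time: 21.68
tool_pos: [0.5723, -0.2236, 0.0986]
ee_rot: [3.141, -0.002, 3.142]
wrist_force: [-0.6, -0.5, 0.1]
width: 0.0554
```

Call:
play_rows([
  {"linear": [0,0,0.15],"spin": 0},
  {"linear": [0,0,0.15],"spin": 0},
  {"linear": [0,0,0.1],"spin": 0},
  {"linear": [0,0,0],"spin": 0},
])

```text
time: 22.02
tool_pos: [0.5729, -0.2238, 0.0959]
ee_rot: [3.141, -0.0, -3.142]
wrist_force: [0.1, -0.1, -0.5]
width: 0.055
```

Call:
play_rows([
  {"linear": [0,0,0.1],"spin": 0},
  {"linear": [0,0,0.05],"spin": 0},
  {"linear": [0,0,0],"spin": 0},
])

```text
time: 22.27
tool_pos: [0.5729, -0.2239, 0.0945]
ee_rot: [3.142, -0.0, 3.142]
wrist_force: [0.2, -0.1, -0.1]
width: 0.0552
```

Call:
play_rows([
  {"linear": [0,0,0.1],"spin": 0},
  {"linear": [0,0,0.05],"spin": 0},
  {"linear": [0,0,0],"spin": 0},
])

```text
time: 22.52
tool_pos: [0.5729, -0.2238, 0.0929]
ee_rot: [3.141, -0.0, 3.142]
wrist_force: [-0.2, -0.3, 0.7]
width: 0.0555
```

Call:
play_rows([
  {"linear": [0,0,0.1],"spin": 0},
  {"linear": [0,0,0],"spin": 0},
])

```text
time: 22.68
tool_pos: [0.5729, -0.2238, 0.0919]
ee_rot: [3.141, -0.0, -3.142]
wrist_force: [-0.4, -0.0, -0.5]
width: 0.0553
```

Call:
play_rows([
  {"linear": [0,0,0.1],"spin": 0},
  {"linear": [0,0,0],"spin": 0},
])

```text
time: 22.85
tool_pos: [0.5731, -0.2239, 0.0913]
ee_rot: [-3.142, 0.0, -3.142]
wrist_force: [-0.2, -0.3, -0.7]
width: 0.0551
```

Call:
play_rows([
  {"linear": [0,0,0.07],"spin": 0},
  {"linear": [0,0,0],"spin": 0},
])

```text
time: 23.02
tool_pos: [0.5731, -0.2239, 0.0913]
ee_rot: [-3.141, 0.001, -3.141]
wrist_force: [-0.5, 1.2, 4.0]
width: 0.0552
```

Call:
play_rows([
  {"linear": [0,0,0],"spin": 0},
  {"linear": [0,0,0],"spin": 0},
  {"linear": [0,0,0],"spin": 0},
  {"linear": [0,0,0],"spin": 0},
], claw=7.8)

```text
time: 23.35
tool_pos: [0.5728, -0.2238, 0.0898]
ee_rot: [3.141, -0.001, 3.142]
wrist_force: [0.4, -0.4, -0.0]
width: 0.0769
```

Call:
play_rows([
  {"linear": [0,0,-1],"spin": 0},
  {"linear": [0,0,-3],"spin": 0},
  {"linear": [0,0,-3],"spin": 0},
  {"linear": [1.04,3.62,0],"spin": 0},
  {"linear": [1.04,3.62,0],"spin": 0},
  {"linear": [1.04,3.62,0],"spin": 0},
  {"linear": [1.04,3.62,0],"spin": 0},
  {"linear": [1.04,3.62,0],"spin": 0},
  {"linear": [1.04,3.62,0],"spin": 0},
  {"linear": [1.04,3.62,0],"spin": 0},
  {"linear": [1.04,3.62,0],"spin": 0},
])

```text
time: 24.27
tool_pos: [0.4891, 0.0673, 0.1613]
ee_rot: [3.141, 0.001, 3.141]
wrist_force: [0.6, 0.7, -0.0]
width: 0.0783
```

Call:
play_rows([
  {"linear": [1.04,3.62,0],"spin": 0},
  {"linear": [1.04,3.62,0],"spin": 0},
  {"linear": [1.04,3.62,1],"spin": 0},
  {"linear": [1.04,3.62,2],"spin": 0},
  {"linear": [0,0,2.5],"spin": 0},
  {"linear": [0,0,1.5],"spin": 0},
  {"linear": [0,0,0],"spin": 0},
  {"linear": [0,0,0],"spin": 0},
  {"linear": [0,0,0],"spin": 0},
])

```text
time: 25.02
tool_pos: [0.4494, 0.2097, 0.0924]
ee_rot: [3.141, 0.002, 3.141]
wrist_force: [0.5, 0.7, -0.5]
width: 0.078
```

Run:
```python
from h import *
st(); p=snap('wrist'); o=robot.get_obs(); C=o['tool_pos']*1000; print(C.round(1),np.round(o['ee_rot'],4)); setT(p,C)
for d in finder.silhouettes(p,'thin_collar')[:3]:
    q,f=cyl(p,d['pixels'],.024,0,.014,[447,210]); print(round(d['conf'],2),np.round(d['box'],1),p['frame'][d['pixels']].mean(0).astype(int),q,f,'rel',q-C[:2])
st()
```

```text
t 25.02 pos [449.38 209.72  92.43] rpy [3.1407e+00 2.3000e-03 3.1410e+00] F [ 0.5   0.69 -0.48] M [ 0.062 -0.062 -0.015] w 78.0
[449.7 209.7  92.8] [3.1405e+00 3.1000e-03 3.1407e+00]
0.72 [273.6 119.9  70.9  76.4] [160 110 121] [361.64 175.79] [-0.2  0.2 -1.1  1.2] rel [-88.05275304 -33.87437467]
0.63 [324.6 243.5  66.9  66.4] [120 101  44] [445.93 209.9 ] [-1.1  1.1 -1.5  1.6] rel [-3.76275304  0.23562533]
0.63 [395.8 116.2  75.7  74.6] [69 44 28] [359.52 257.06] [-0.9  0.9 -0.7  0.9] rel [-90.17275304  47.39562533]
t 25.12 pos [449.77 209.62  92.82] rpy [3.1404 0.0033 3.1406] F [ 0.51  0.17 -0.39] M [-0.017  0.05  -0.046] w 78.0
```

Call:
play_rows([
  {"linear": [0.19,0.02,1],"spin": 0},
  {"linear": [0,0,2.5],"spin": 0},
  {"linear": [0,0,2],"spin": 0},
  {"linear": [0,0,1],"spin": 0},
  {"linear": [0,0,0.5],"spin": 0},
  {"linear": [0,0,0],"spin": 0},
  {"linear": [0,0,0],"spin": 0},
  {"linear": [0,0,0],"spin": 0},
  {"linear": [0,0,0],"spin": 0},
])

```text
time: 25.87
tool_pos: [0.4475, 0.2102, 0.0222]
ee_rot: [3.141, 0.002, -3.142]
wrist_force: [-0.8, 0.6, -0.6]
width: 0.0782
```

Call:
play_rows([
  {"linear": [0.05,0,0.3],"spin": 0},
  {"linear": [0,0,0.1],"spin": 0},
  {"linear": [0,0,0],"spin": 0},
  {"linear": [0,0,0],"spin": 0},
  {"linear": [0,0,0],"spin": 0},
])

```text
time: 26.28
tool_pos: [0.446, 0.2099, 0.0169]
ee_rot: [3.141, 0.0, -3.142]
wrist_force: [0.2, -0.9, -0.2]
width: 0.0778
```

Call:
play_rows([
  {"linear": [0,0,0],"spin": 0},
  {"linear": [0,0,0],"spin": 0},
  {"linear": [0,0,0],"spin": 0},
  {"linear": [0,0,0],"spin": 0},
  {"linear": [0,0,0],"spin": 0},
  {"linear": [0,0,0],"spin": 0},
], claw=3.8)

```text
time: 26.78
tool_pos: [0.446, 0.2099, 0.0169]
ee_rot: [3.141, 0.0, 3.142]
wrist_force: [1.1, -0.2, 0.0]
width: 0.0477
```

Call:
play_rows([
  {"linear": [0,0,-1],"spin": 0},
  {"linear": [0,0,-3],"spin": 0},
  {"linear": [0,0,-4],"spin": 0},
  {"linear": [0,0,-4],"spin": 0},
  {"linear": [0,0,-2.5],"spin": 0},
  {"linear": [-1.05,-3.61,-0.5],"spin": 0},
  {"linear": [-1.05,-3.61,0],"spin": 0},
  {"linear": [-1.05,-3.61,0],"spin": 0},
  {"linear": [-1.05,-3.61,0],"spin": 0},
  {"linear": [-1.05,-3.61,0],"spin": 0},
  {"linear": [-1.05,-3.61,0],"spin": 0},
])

```text
time: 27.7
tool_pos: [0.5092, -0.0084, 0.1679]
ee_rot: [-3.142, 0.001, -3.141]
wrist_force: [0.3, -0.2, 0.8]
width: 0.0477
```

Call:
play_rows([
  {"linear": [-1.05,-3.61,0],"spin": 0},
  {"linear": [-1.05,-3.61,0],"spin": 0},
  {"linear": [-1.05,-3.61,0],"spin": 0},
  {"linear": [-1.05,-3.61,0],"spin": 0},
  {"linear": [-1.05,-3.61,0],"spin": 0},
  {"linear": [-1.05,-3.61,0],"spin": 0},
  {"linear": [0,0,0.5],"spin": 0},
  {"linear": [0,0,0],"spin": 0},
  {"linear": [0,0,0],"spin": 0},
  {"linear": [0,0,0],"spin": 0},
  {"linear": [0,0,0],"spin": 0},
])

```text
time: 28.62
tool_pos: [0.572, -0.2219, 0.1626]
ee_rot: [3.142, 0.001, -3.14]
wrist_force: [-0.2, -0.4, -1.4]
width: 0.0473
```

Run:
```python
from h import *
st(); p=snap('wrist'); C,z,u0,v0=held(p,14+1,.024); print(C.round(2),u0,v0)
g=p['frame'].astype(int); u=int(round(u0))
col=g[:,u-1:u+2].mean(1); sat=(col[:,0]-col[:,2])
for v in range(int(v0)-56,int(v0)+56,2): print(v,col[v].astype(int),(ray(p,u,v,z)*1000)[0].round(1),end='|')
cv2.imwrite('pics/w8.png',cv2.resize(p['frame'][180:380,200:450],None,fx=3,fy=3)[:,:,::-1]); st()
```

```text
t 28.62 pos [ 572.01 -221.9   162.56] rpy [ 3.1416e+00  7.0000e-04 -3.1398e+00] F [-0.24 -0.41 -1.44] M [ 0.092 -0.015  0.028] w 47.3
[ 572.05 -221.96  162.6 ] 323.8114948766786 294.9703903345885
238 [70 70 80] 542.3|240 [80 76 75] 543.3|242 [88 78 62] 544.3|244 [101  84  36] 545.3|246 [103  86  36] 546.3|248 [109  91  39] 547.3|250 [136 117  52] 548.3|252 [141 121  54] 549.4|254 [140 120  53] 550.4|256 [139 120  53] 551.4|258 [138 117  50] 552.4|260 [139 118  52] 553.5|262 [139 118  53] 554.5|264 [139 118  53] 555.6|266 [137 117  51] 556.6|268 [130 113  66] 557.6|270 [113 107 102] 558.7|272 [114 108 107] 559.7|274 [115 109 108] 560.8|276 [114 109 107] 561.9|278 [113 107 106] 562.9|280 [113 107 105] 564.0|282 [113 107 105] 565.0|284 [111 105 104] 566.1|286 [107 102 100] 567.2|288 [89 87 93] 568.3|290 [ 40  61 103] 569.4|292 [ 99  91 104] 570.4|294 [174 145 107] 571.5|296 [178 148 108] 572.6|298 [174 145 106] 573.7|300 [170 140 102] 574.8|302 [171 142 104] 575.9|304 [169 140 102] 577.0|306 [159 131  91] 578.1|308 [104  87  39] 579.2|310 [101  84  35] 580.3|312 [102  86  36] 581.5|314 [102  86  35] 582.6|316 [108  91  39] 583.7|318 [133 114  50] 584.8|320 [141 120  53] 586.0|322 [138 118  52] 587.1|324 [138 117  51] 588.3|326 [138 117  51] 589.4|328 [137 117  51] 590.5|330 [137 117  51] 591.7|332 [137 117  51] 592.8|334 [142 119  59] 594.0|336 [175 145 103] 595.2|338 [176 147 107] 596.3|340 [180 150 111] 597.5|342 [181 151 111] 598.7|344 [177 147 107] 599.8|346 [173 144 105] 601.0|348 [169 140 102] 602.2|t 28.67 pos [ 572.05 -221.96  162.6 ] rpy [-3.1414e+00  9.0000e-04 -3.1398e+00] F [ 0.55  0.02 -0.23] M [0.088 0.001 0.018] w 47.2
```

View pics/w8.png

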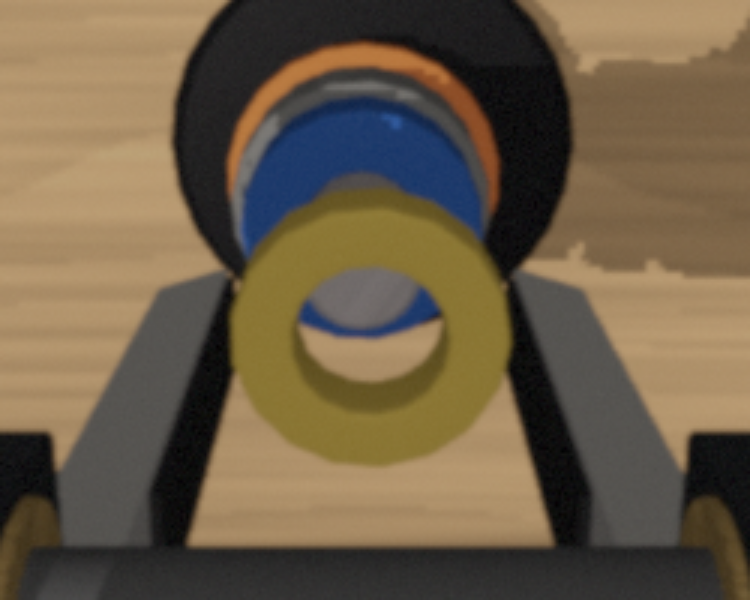

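Call:
play_rows([
  {"linear": [-0.15,-0.04,0.5],"spin": 0},
  {"linear": [0,0,0.6],"spin": 0},
  {"linear": [0,0,0.5],"spin": 0},
  {"linear": [0,0,0],"spin": 0},
  {"linear": [0,0,0],"spin": 0},
  {"linear": [0,0,0],"spin": 0},
  {"linear": [0,0,0],"spin": 0},
])

```text
time: 29.25
tool_pos: [0.5736, -0.2238, 0.146]
ee_rot: [-3.142, 0.0, 3.142]
wrist_force: [0.3, 0.1, 0.8]
width: 0.0476
```

Call:
play_rows([
  {"linear": [0,0,0.2],"spin": 0},
  {"linear": [0,0,0.2],"spin": 0},
  {"linear": [0,0,0],"spin": 0},
])

```text
time: 29.5
tool_pos: [0.5732, -0.2237, 0.1413]
ee_rot: [3.141, -0.001, 3.141]
wrist_force: [0.6, -0.1, 0.2]
width: 0.0476
```

Call:
play_rows([
  {"linear": [0,0,0.15],"spin": 0},
  {"linear": [0,0,0.15],"spin": 0},
  {"linear": [0,0,0],"spin": 0},
])

```text
time: 29.75
tool_pos: [0.5733, -0.2236, 0.1383]
ee_rot: [3.141, -0.001, 3.142]
wrist_force: [0.7, -0.1, -0.4]
width: 0.0471
```

Call:
play_rows([
  {"linear": [0,0,0.15],"spin": 0},
  {"linear": [0,0,0.15],"spin": 0},
  {"linear": [0,0,0],"spin": 0},
])

```text
time: 30.0
tool_pos: [0.5733, -0.2236, 0.1354]
ee_rot: [3.141, -0.0, -3.142]
wrist_force: [-0.5, 0.7, 0.0]
width: 0.0476
```

Call:
play_rows([
  {"linear": [0,0,0.15],"spin": 0},
  {"linear": [0,0,0.15],"spin": 0},
  {"linear": [0,0,0],"spin": 0},
])

```text
time: 30.25
tool_pos: [0.5733, -0.2236, 0.1324]
ee_rot: [3.141, -0.001, -3.142]
wrist_force: [-0.2, 0.6, -0.8]
width: 0.0473
```

Call:
play_rows([
  {"linear": [0,0,0.2],"spin": 0},
  {"linear": [0,0,0.2],"spin": 0},
  {"linear": [0,0,0],"spin": 0},
])

```text
time: 30.5
tool_pos: [0.5732, -0.2236, 0.1282]
ee_rot: [3.141, -0.001, -3.142]
wrist_force: [0.4, 0.8, -0.2]
width: 0.0474
```

Call:
play_rows([
  {"linear": [0,0,0.25],"spin": 0},
  {"linear": [0,0,0.25],"spin": 0},
  {"linear": [0,0,0.25],"spin": 0},
  {"linear": [0,0,0.25],"spin": 0},
  {"linear": [0,0,0.25],"spin": 0},
  {"linear": [0,0,0],"spin": 0},
  {"linear": [0,0,0],"spin": 0},
])

```text
time: 31.08
tool_pos: [0.5733, -0.2236, 0.116]
ee_rot: [3.141, -0.0, -3.142]
wrist_force: [0.2, -0.4, -0.5]
width: 0.0476
```

Call:
play_rows([
  {"linear": [0,0,0.1],"spin": 0},
  {"linear": [0,0,0.1],"spin": 0},
  {"linear": [0,0,0.05],"spin": 0},
  {"linear": [0,0,0],"spin": 0},
])

```text
time: 31.42
tool_pos: [0.5734, -0.2237, 0.1137]
ee_rot: [3.141, -0.0, -3.142]
wrist_force: [0.4, 0.0, -0.4]
width: 0.047
```

Call:
play_rows([
  {"linear": [0,0,0.1],"spin": 0},
  {"linear": [0,0,0.05],"spin": 0},
  {"linear": [0,0,0],"spin": 0},
])

```text
time: 31.67
tool_pos: [0.5734, -0.2236, 0.1121]
ee_rot: [3.141, -0.0, -3.142]
wrist_force: [-0.3, 0.5, -0.0]
width: 0.0477
```

Call:
play_rows([
  {"linear": [0,0,0.1],"spin": 0},
  {"linear": [0,0,0.05],"spin": 0},
  {"linear": [0,0,0],"spin": 0},
])

```text
time: 31.92
tool_pos: [0.5734, -0.2236, 0.1106]
ee_rot: [3.141, -0.0, -3.142]
wrist_force: [-0.2, -0.3, -1.0]
width: 0.0474
```

Call:
play_rows([
  {"linear": [0,0,0.08],"spin": 0},
  {"linear": [0,0,0],"spin": 0},
])

```text
time: 32.08
tool_pos: [0.5734, -0.2237, 0.1099]
ee_rot: [3.141, -0.0, -3.142]
wrist_force: [-0.5, 0.6, -0.3]
width: 0.0473
```

Call:
play_rows([
  {"linear": [0,0,0.08],"spin": 0},
  {"linear": [0,0,0],"spin": 0},
])

```text
time: 32.25
tool_pos: [0.5735, -0.2237, 0.1091]
ee_rot: [3.142, 0.0, 3.142]
wrist_force: [0.1, 0.4, -0.4]
width: 0.0475
```

Call:
play_rows([
  {"linear": [0,0,0.06],"spin": 0},
  {"linear": [0,0,0],"spin": 0},
])

```text
time: 32.42
tool_pos: [0.5736, -0.2237, 0.1091]
ee_rot: [-3.142, 0.0, -3.142]
wrist_force: [-0.6, 0.5, 1.2]
width: 0.0474
```

Call:
play_rows([
  {"linear": [0,0,0.05],"spin": 0},
  {"linear": [0,0,0],"spin": 0},
])

```text
time: 32.58
tool_pos: [0.5736, -0.2237, 0.109]
ee_rot: [-3.141, 0.001, -3.142]
wrist_force: [-1.6, 1.1, 4.9]
width: 0.0477
```

Call:
play_rows([
  {"linear": [0,0,0],"spin": 0},
  {"linear": [0,0,0],"spin": 0},
  {"linear": [0,0,0],"spin": 0},
  {"linear": [0,0,0],"spin": 0},
], claw=7.0)

```text
time: 32.92
tool_pos: [0.5733, -0.2236, 0.1074]
ee_rot: [3.141, -0.001, 3.142]
wrist_force: [0.3, 0.6, -0.1]
width: 0.0692
```

Call:
play_rows([
  {"linear": [0,0,-0.5],"spin": 0},
  {"linear": [0.05,0,-1],"spin": 0},
  {"linear": [0,0,-0.5],"spin": 0},
  {"linear": [0,0,0],"spin": 0},
  {"linear": [0,0,0],"spin": 0},
])

```text
time: 33.33
tool_pos: [0.5735, -0.224, 0.1294]
ee_rot: [-3.141, 0.002, -3.142]
wrist_force: [-0.5, 0.2, 0.1]
width: 0.0701
```

Call:
play_rows([
  {"linear": [0,0,0],"spin": 0},
  {"linear": [0,0,0],"spin": 0},
  {"linear": [0,0,0],"spin": 0},
  {"linear": [0,0,0],"spin": 0},
  {"linear": [0,0,0],"spin": 0},
], claw=3.0)

```text
time: 33.75
tool_pos: [0.5728, -0.2236, 0.1278]
ee_rot: [3.141, -0.0, 3.142]
wrist_force: [-0.2, -0.2, 0.9]
width: 0.0405
```

Run:
```python
from h import *
st(); p=snap('wrist'); q=snap('side'); st()
a=cv2.resize(p['frame'][180:380,220:420],None,fx=2,fy=2); b=cv2.resize(q['frame'][150:250,300:400],None,fx=4,fy=4,interpolation=cv2.INTER_CUBIC)
cv2.imwrite('pics/w9.png',np.hstack([a,b])[:,:,::-1])
```

```text
t 33.75 pos [ 572.83 -223.64  127.8 ] rpy [ 3.1413e+00 -5.0000e-04  3.1416e+00] F [-0.2  -0.17  0.92] M [ 0.072 -0.006  0.013] w 40.5
t 33.85 pos [ 572.9  -223.66  127.97] rpy [ 3.1414e+00 -2.0000e-04  3.1416e+00] F [-0.15  0.37 -0.62] M [ 0.027  0.008 -0.023] w 32.3
```

View pics/w9.png

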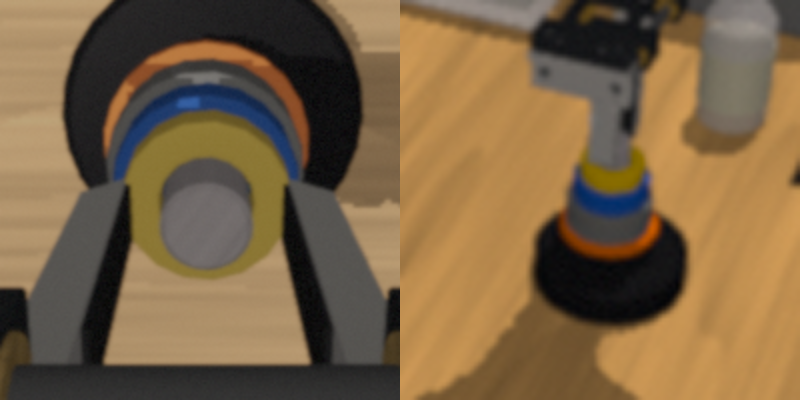

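The picture shows grey, blue and yellow all stacked flat on the orange carrier, with the spindle centred in the bores. The jaws straddle the spindle, so now I press.

Call:
play_rows([
  {"linear": [0,0,0.2],"spin": 0},
  {"linear": [0,0,0.2],"spin": 0},
  {"linear": [0,0,0.2],"spin": 0},
  {"linear": [0,0,0],"spin": 0},
])

```text
time: 34.18
tool_pos: [0.5726, -0.2235, 0.1213]
ee_rot: [3.141, -0.001, -3.142]
wrist_force: [0.4, 0.3, -0.0]
width: 0.03
```

Call:
play_rows([
  {"linear": [0,0,0.08],"spin": 0},
  {"linear": [0,0,0.08],"spin": 0},
  {"linear": [0,0,0.08],"spin": 0},
  {"linear": [0,0,0],"spin": 0},
])

```text
time: 34.52
tool_pos: [0.5731, -0.2237, 0.1205]
ee_rot: [-3.141, 0.001, -3.142]
wrist_force: [-1.5, 1.0, 3.3]
width: 0.03
```

Call:
play_rows([
  {"linear": [0,0,0.08],"spin": 0},
  {"linear": [0,0,0.08],"spin": 0},
  {"linear": [0,0,0.08],"spin": 0},
  {"linear": [0,0,0],"spin": 0},
])

```text
time: 34.85
tool_pos: [0.5732, -0.2238, 0.119]
ee_rot: [-3.141, 0.001, -3.142]
wrist_force: [-2.7, 1.1, 6.9]
width: 0.0299
```

Call:
play_rows([
  {"linear": [0,0,0.08],"spin": 0},
  {"linear": [0,0,0.08],"spin": 0},
  {"linear": [0,0,0.08],"spin": 0},
  {"linear": [0,0,0.08],"spin": 0},
  {"linear": [0,0,0.08],"spin": 0},
])

```text
time: 35.27
tool_pos: [0.5733, -0.2238, 0.1153]
ee_rot: [-3.141, 0.002, -3.141]
wrist_force: [-2.8, 1.3, 6.5]
width: 0.0299
```

Call:
play_rows([
  {"linear": [0,0,0.08],"spin": 0},
  {"linear": [0,0,0.08],"spin": 0},
  {"linear": [0,0,0.08],"spin": 0},
  {"linear": [0,0,0.08],"spin": 0},
  {"linear": [0,0,0.08],"spin": 0},
])

```text
time: 35.68
tool_pos: [0.5733, -0.2238, 0.1113]
ee_rot: [-3.141, 0.002, -3.141]
wrist_force: [-2.1, 1.3, 7.9]
width: 0.0298
```

Call:
play_rows([
  {"linear": [0,0,0.08],"spin": 0},
  {"linear": [0,0,0.08],"spin": 0},
  {"linear": [0,0,0.06],"spin": 0},
  {"linear": [0,0,0],"spin": 0},
])

```text
time: 36.02
tool_pos: [0.5732, -0.2238, 0.1089]
ee_rot: [-3.141, 0.001, -3.142]
wrist_force: [-2.3, 2.2, 6.9]
width: 0.0303
```

Call:
play_rows([
  {"linear": [0,0,0.06],"spin": 0},
  {"linear": [0,0,0.06],"spin": 0},
  {"linear": [0,0,0],"spin": 0},
])

```text
time: 36.27
tool_pos: [0.5732, -0.2238, 0.1077]
ee_rot: [-3.141, 0.001, -3.142]
wrist_force: [-1.8, 1.0, 7.7]
width: 0.0298
```

Call:
play_rows([
  {"linear": [0,0,0.06],"spin": 0},
  {"linear": [0,0,0.06],"spin": 0},
  {"linear": [0,0,0],"spin": 0},
])

```text
time: 36.52
tool_pos: [0.5732, -0.2238, 0.1065]
ee_rot: [-3.141, 0.001, -3.142]
wrist_force: [-2.2, 0.0, 6.9]
width: 0.03
```

Call:
play_rows([
  {"linear": [0,0,0.06],"spin": 0},
  {"linear": [0,0,0.06],"spin": 0},
  {"linear": [0,0,0],"spin": 0},
])

```text
time: 36.77
tool_pos: [0.5732, -0.2238, 0.1053]
ee_rot: [-3.141, 0.001, -3.142]
wrist_force: [-2.2, 1.5, 6.7]
width: 0.03
```

Call:
play_rows([
  {"linear": [0,0,0.06],"spin": 0},
  {"linear": [0,0,0.06],"spin": 0},
  {"linear": [0,0,0],"spin": 0},
])

```text
time: 37.02
tool_pos: [0.5733, -0.2238, 0.1047]
ee_rot: [-3.141, 0.002, -3.141]
wrist_force: [-2.9, 1.2, 8.6]
width: 0.0301
```

Call:
play_rows([
  {"linear": [0,0,0.06],"spin": 0},
  {"linear": [0,0,0],"spin": 0},
  {"linear": [0,0,0],"spin": 0},
])

```text
time: 37.27
tool_pos: [0.5733, -0.2238, 0.1047]
ee_rot: [-3.141, 0.002, -3.141]
wrist_force: [-3.9, 1.9, 10.2]
width: 0.0302
```

Call:
play_rows([
  {"linear": [0,0,0.05],"spin": 0},
  {"linear": [0,0,0],"spin": 0},
  {"linear": [0,0,0],"spin": 0},
])

```text
time: 37.52
tool_pos: [0.5734, -0.2238, 0.1047]
ee_rot: [-3.141, 0.002, -3.141]
wrist_force: [-4.5, 2.8, 11.8]
width: 0.0302
```

Call:
play_rows([
  {"linear": [0,0,0.06],"spin": 0},
  {"linear": [0,0,0],"spin": 0},
  {"linear": [0,0,0],"spin": 0},
])

```text
time: 37.77
tool_pos: [0.5734, -0.2238, 0.1046]
ee_rot: [-3.14, 0.003, -3.141]
wrist_force: [-4.8, 2.1, 13.3]
width: 0.0303
```

Call:
play_rows([
  {"linear": [0,0,0.05],"spin": 0},
  {"linear": [0,0,0],"spin": 0},
  {"linear": [0,0,0],"spin": 0},
])

```text
time: 38.02
tool_pos: [0.5735, -0.2238, 0.1046]
ee_rot: [-3.14, 0.003, -3.141]
wrist_force: [-5.0, 1.9, 14.3]
width: 0.0302
```

Call:
play_rows([
  {"linear": [0,0,-0.15],"spin": 0},
  {"linear": [0,0,-0.2],"spin": 0},
  {"linear": [0,0,-0.3],"spin": 0},
  {"linear": [0,0,-0.6],"spin": 0},
  {"linear": [0,0,-1.5],"spin": 0},
  {"linear": [0,0,-3],"spin": 0},
  {"linear": [0,0,-3],"spin": 0},
  {"linear": [2.5,0,-2],"spin": 0},
  {"linear": [3.5,0,0],"spin": 0},
  {"linear": [3.5,0,0],"spin": 0},
  {"linear": [2,0,0],"spin": 0},
])

```text
time: 38.93
tool_pos: [0.4557, -0.2237, 0.2082]
ee_rot: [-3.141, -0.0, 3.141]
wrist_force: [0.8, -0.0, -0.7]
width: 0.03
```

Call:
play_rows([
  {"linear": [0,0,0],"spin": 0},
  {"linear": [0,0,0],"spin": 0},
  {"linear": [0,0,0],"spin": 0},
  {"linear": [0,0,0],"spin": 0},
])

```text
time: 39.27
tool_pos: [0.459, -0.2237, 0.2073]
ee_rot: [3.141, 0.0, -3.141]
wrist_force: [-0.5, 0.3, -0.2]
width: 0.0297
```

Run:
```python
from h import *
st(); q=snap('side'); t=snap('top')
for n,p in(('side',q),('top',t)):
    for k in ('thick_collar','middle_collar','thin_collar','carrier','spare_core','label_roll'):
        for d in finder.silhouettes(p,k)[:1]: print(n,k,round(d['conf'],2),np.round(d['box'],1))
b=cv2.resize(q['frame'][160:240,310:400],None,fx=5,fy=5,interpolation=cv2.INTER_CUBIC)
cv2.imwrite('pics/f.png',b[:,:,::-1]); st()
```

```text
t 39.27 pos [ 458.96 -223.73  207.31] rpy [ 3.1412e+00  1.0000e-04 -3.1410e+00] F [-0.5   0.32 -0.17] M [0.046 0.045 0.015] w 29.7
side thick_collar 0.49 [352.  207.3  21.7  12.7]
side middle_collar 0.41 [350.9 206.2  14.5  10.1]
side thin_collar 0.77 [378.4 345.8  16.9  16.7]
side spare_core 0.73 [265.8 351.1  24.1  28.9]
side label_roll 0.96 [275.8 235.2  30.   33.5]
top thick_collar 0.59 [385.5 239.9  13.3  13.6]
top middle_collar 0.5 [386.4 234.1   6.9  10. ]
top thin_collar 0.7 [394.4 232.7  20.9  15.4]
top carrier 0.4 [386.1 240.9  15.1  12.9]
top spare_core 0.65 [223.  232.1  16.4  15.1]
top label_roll 0.55 [335.5 182.9  28.3  30.9]
t 39.97 pos [ 457.96 -223.7   207.67] rpy [3.1416e+00 2.0000e-04 3.1416e+00] F [-0.24  0.46 -0.05] M [0.005 0.004 0.046] w 30.0
```

View pics/f.png

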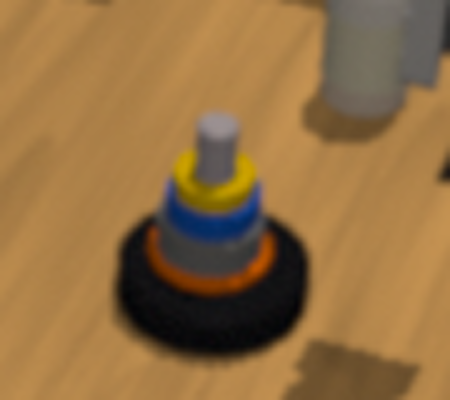

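The final view shows the stack in order, flat, on the lowered carrier, and the arm is clear. I'm handing in.

```bash
python3 -c "
from bench import robot
print(robot.close_job())"
```

```text
the job is handed in; nothing more can be done
None
```

All three collars are on the spindle in order (grey, blue, yellow on top), and the stack is pressed home. The job was handed in at about 40 s of the 72 s allowed.

- **Threading:** Each collar was lowered in small steps and let go once it was resting on what was below. Wrist contact forces read 4 to 6.5 N. The grey collar may have nudged the carrier down by up to about 1 mm as it landed.
- **Pressing:** I pressed with the fingertips straddling the spindle. The carrier slid about 15.6 mm at 7 to 8 N, then stopped moving while the force rose to 14.3 N, which is how I took it to be home. That is under the 25 N limit, though I only read the force at the end of each move.
- **Final checks:** The last side view showed the stack flat and in order on the lowered carrier, with the arm clear and the wrist force about zero. The spare core and label roll were still in place; I did not re-measure the other bystanders.
- **Disagreements:** My camera estimates of the foot's height differed by up to about 15 mm, so I found the heights by touch instead. In the final pictures the detector put the thin collar on the pink look-alike in the side view. I confirmed the yellow one by its colour in the picture.

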